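Level the little stand on the coffee table

ROBOT

A 7-joint arm with a two-finger parallel gripper is mounted at the origin on the work surface. World frame = base frame: x ahead of the robot, y to its left, z up, the work surface at z = 0. Lengths are in m, angles in rad, forces in N, time in s.
With the tool pointing down it reaches from about 0.35 to 0.9 m from the base axis. Payload 19.9 kg.
Tool frame: the origin (TCP) lies on the centre line of the jaws, within the pads' length; the fingertips stand 19 mm ahead of it and the grasp point (between the pads) is the TCP; z points along the fingers, y is the line along which they close (so a half turn about z gives the same grasp; the last joint's range is limited). The gripper opens to 85 mm and grips with 20 to 120 N. Pads are 22 mm wide; open, the fingers measure 114 mm over their backs; the gripper's body (76 mm by 85 mm) begins 54 mm behind the grasp point. The pads swing forward as they close: fully open they stand 13 mm farther back than shut.
Start: joints at [1.175, 0.417, -0.01, 1.614, 0.005, 1.111, -0.053], TCP at [0.217, -0.586, 0.25] pointing down, gripper open.
Joint ranges: [-2.81, 2.81], [-0.39, 2.02], [-1.27, 1.25], [0.06, 2.57], [-1.19, 4.33], [0.19, 2], [-2.82, 2.82]. Speed limits (rad/s): [1.89, 1.89, 2.39, 2.39, 3.01, 3.01, 3.01].

INTERFACE

Orientations are given as a rotation vector (axis times angle).
In Python, from bench import * gives the robot as it stands.
- The arm moves only by the shell command python3 -m creep 'ROWS' [OPENING] [FORCE]. ROWS is text: rows parted by semicolons, each of 6 numbers parted by spaces: the shift along the tool's x, y, z scaled (see below), then the turn, a rotation vector about the tool's x, y, z scaled (see below). A call has 1 to 20 rows; each row shifts and turns the commanded pose from where the row before left it, along the tool's axes as they then stand; what a row does not reach is not made up. The controller multiplies each number of a shift by 40 mm and each number of a turn by 4 degrees. A row lasts 1/12 s, in which the tool goes at most 41.7 mm and 7.16 degrees, less where a joint would pass 70% of its speed; a pose out of reach is approached as far as the arm can. A call with a number of a shift or a turn outside -1 to 1 is refused whole. A call with a gripper value outside its range is refused whole. OPENING is the closure, from -1 (fully open) to 1 (shut), set as the call begins (- or left out, the last holds). The fingers move at their own pace and stop on an object; FORCE is the grip in N (left out, the last holds). Time passes only in rows, so rows that do not move let the fingers close. It gives the time, the measured TCP pose, the force, the opening and the grip force at its end, in the units of the state.
- sense(): the state, without advancing time (a new reading comes with each control period).
- get_image(name): name is "scene" or "top" or "wrist"; returns (picture, depth): 480x640x3 uint8, blue, green, red; 480x640 float32, m along the optical axis (not along the pixel's ray), 0 where there is no reading.
- camera_params(name): a dict with "fx", "fy", "cx", "cy" (pixels), "R" (3x3) and "t" (3): a world point X has camera coordinates R X + t; the wrist camera has in their place "hand_eye" (4x4, takes a point from camera to tool coordinates, whose origin is the TCP and whose axes are the flange's). Camera axes: x right, y down, z forward; pixel columns grow to the right and rows downward; lengths in m; the calibration is good to about 2 mm. A picture is of the moment at which its call begins: read the wrist's pose just before it. camera_params takes no time and is no camera call.
- hand_in(): hands the job in; it is judged then, once.
Trained networks look in the newest picture that a camera, given by its name, has taken for a name from the list of things; names that differ only in an ending like _2 or _b are one class to them, and where a whole thing is asked for, a point or a joint stands for the part that bears it (a point fixed in the world has none). Each returns a list of dicts, best first, with "conf" (0 to 1); they miss things now and then, are a little off and sometimes report something else, mostly with a low value. They report only what shows in the picture. A call takes as long as a camera call. They do not tell look-alikes from the thing itself.
- find_in(camera, target): "bbox" ([left, top, right, bottom] in pixels, round what is visible of it).
- outline_of(camera, target): "mask" (480x640 bool, what is visible of it) and "bbox" ([left, top, right, bottom] in pixels, round what is visible of it).
- mark_of(camera, target): "uv" ([column, row] in pixels: a listed point, or the origin of a listed thing).
The state is a dict: "clock": time; "joint_pos": joint angles; "joint_vel": joint speeds; "effort": joint torques, N m; "tool_pos": TCP position; "eef_rot": TCP orientation; "wrist_force": force on the tool from outside, world axes, zero at the start; "ft_torque": the same for the moment, N m; "grip_width": finger opening in m; "gripper_force": force on a finger pad.
Only numpy, scipy, OpenCV 4.12 (cv2) and the standard library are available. Lean on these libraries where they do the work, as an engineer would, in place of code of your own. Each camera call takes 0.05 s, during which the arm holds its last target. There are 200 camera calls.

TASK

First push the spirit level square and flush into the raised corner of the wooden stand's board; then turn the bar knob of the adjustable foot until the bubble sits in the middle between its two lines. Then press the level down firmly onto the board (about 10 N) where it lies in the corner, the bubble still centred, and finish holding that push: the program ends while the arm is still pressing. Leave the remote control, the vase and the book alone.

Things in the scene. Friction and masses are not known exactly. Their poses are not given: they have to be found in the camera images.
- level: Spirit level: aluminium bar with black end caps, 200 mm long (its y axis), 34 mm wide (x), 30 mm high (z), about 0.25 kg, loose on the stand's board. Origin: centre of its underside. In the middle of its top is the vial, a 64 x 24 mm greenish window with two black lines 18 mm apart; the solid top more than 35 mm from the middle is free to press on.
- bubble (a joint): Position (m) of the pale bubble, 14 mm long, along the level's +y axis: 0 midway between the lines, stops at +-0.022. It goes to the high side, 4 mm per 0.01 rad of tilt, settles in about 1 s and is disturbed while the level moves. At the start the knob's end of the stand is always 0.018 to 0.042 rad too low: the bubble is off towards the +y strip. It reads truly with the level flat on the board.
- shelf: Board of a pale wooden stand on the table. Origin at table height below its fixed feet; in this frame the board spans x -130 to 130, y -340 to 20 mm, top face at z = 70 mm. Strips 12 mm high and thick run along its whole far (+x) edge and its +y end: together the raised corner. The board tilts about the frame's x axis as the foot is turned.
- shelf_corner (a point): Inner point of the raised corner on the board's top face, axes as the board's; at (118, 8, 70) mm of the board frame. The flush level lies with a long side along the +x strip and an end against the +y strip, so its origin is 17 mm from here towards -x and 100 mm towards -y.
- foot_knob (a joint): Angle (rad) of the adjustable foot's screw knob, 0 at the start, growing clockwise seen from above (stops at -1 and 3.3). Clockwise raises the board at the knob's end, 0.015 rad of tilt (6 mm of bubble) per rad, so bubble towards the +y strip means turn clockwise; the knob itself stays at its height. Friction about 0.15 N m; it stays where it is left.
- foot_grip (a point): Grip point of the knob on its axis, above the board's corner nearest the robot at the -y end; at the start at (-90, -290, 117) mm of the board frame. The steel knob is a bar 50 mm long (this point's x), 14 mm wide (y); its top is 4 mm above this point, its sides are free for 26 mm below it, over a flat 44 mm disc on a screw. z is the knob's axis, upwards; the point turns with the knob.
- remote: Bystander: grey remote control, 170 x 45 x 18 mm, origin under its centre.
- vase: Bystander: pink vase with white flowers, 84 mm wide, about 190 mm high, origin under its centre.
- book: Bystander: closed red book, 150 x 210 x 22 mm, origin under its centre.
Things that resemble listed ones, but are neither listed nor needed, are in the scene too. There is more than one size of the level; the one meant has the size given above.

How it is judged:
By the outcome, as a careful person would: the job done as asked, in the order asked, and still so for the second after the job is handed in, while the arm keeps its last pose, push and grip.
It also fails if it takes over 64 s, if anything falls off the work surface, if the arm or the gripper's body presses on something with over 40 N, if the wrist force passes 120 N, or if a joint passes its speed limit or range.

## Working session

There is one attempt and no reset: what is moved stays moved. The work goes in short steps, Python scripts to look and compute and a shell command to move; the robot and the scene stay as the last step left them, time stands still between calls to the robot, and variables do not carry over. Pictures are saved under pics/ and viewed, at most 10 in all, crops included, and the job is handed in when it is done.

```bash
mkdir -p pics; ls
cat > h.py <<'E'
from bench import *
import numpy as np, cv2
from scipy.spatial.transform import Rotation as Ro
def cam(n):
    p=camera_params(n)
    K=np.array([[p['fx'],0,p['cx']],[0,p['fy'],p['cy']],[0,0,1]])
    if 'R' in p: return K,np.array(p['R']),np.array(p['t'])
    s=sense(); T=np.eye(4); T[:3,:3]=Ro.from_rotvec(s['eef_rot']).as_matrix(); T[:3,3]=s['tool_pos']
    C=np.linalg.inv(T@np.array(p['hand_eye'])); return K,C[:3,:3],C[:3,3]
def onz(c,uv,z):
    K,R,t=c; o=-R.T@t; d=R.T@np.linalg.inv(K)@np.array([uv[0],uv[1],1.]); return o+d*(z-o[2])/d[2]
def wp(c,uv,d):
    K,R,t=c; return R.T@(np.linalg.inv(K)@np.array([uv[0],uv[1],1.])*d-t)
def px(c,X):
    K,R,t=c; q=K@(R@np.array(X)+t); return q[:2]/q[2]
E
python3 - <<'E'
from h import *
s=sense();print(s['clock'],s['tool_pos'],s['eef_rot'],s['wrist_force'])
ims=[]
for n in('top','scene'):
    im,d=get_image(n);cv2.imwrite(f'pics/{n}0.png',im);np.save(f'{n}0.npy',d);c=cam(n)
    for t in('level','shelf_corner','foot_grip','shelf'):
        for r in mark_of(n,t)[:3]:
            u=r['uv'];z=d[int(u[1]),int(u[0])] if 0<=u[1]<480 and 0<=u[0]<640 else 0
            print(n,t,round(r['conf'],2),np.round(u,1),np.round(wp(c,u,z),3))
    for r in outline_of(n,'level')[:3]: print(n,r['conf'],r['bbox'])
E
```

```text
pics
0.0 [ 0.21640133 -0.58600336  0.24967893] [-3.09143984e+00 -5.52617542e-01  4.63264289e-04] [ 0.62855861 -0.66455661 -0.16445233]
top level 0.95 [332.3 239.5] [0.566 0.006 0.092]
top level 0.82 [193.7 173.6] [0.741 0.356 0.04 ]
top level 0.73 [307.3 139. ] [0.834 0.068 0.018]
top shelf_corner 0.57 [267.7 190. ] [0.688 0.162 0.084]
top foot_grip 0.68 [268.3 186.4] [0.698 0.161 0.082]
top foot_grip 0.61 [388.8 274.8] [ 0.481 -0.126  0.1  ]
top shelf 0.65 [271.  239.1] [0.569 0.155 0.073]
top 0.83 [293.7, 226.6, 377.5, 248.4]
top 0.71 [285.3, 111.6, 331.1, 165.0]
scene level 0.86 [286.6 350.4] [0.857 0.082 0.023]
scene level 0.84 [443.8 383.6] [0.782 0.381 0.04 ]
scene level 0.76 [329.5 246. ] [0.586 0.02  0.08 ]
scene shelf_corner 0.7 [364. 296.] [0.694 0.17  0.081]
scene foot_grip 0.48 [302.7 197.9] [ 0.477 -0.13   0.109]
scene foot_grip 0.18 [382.9 284.9] [0.624 0.181 0.061]
scene 0.69 [277.4, 312.2, 296.8, 378.6]
scene 0.6 [289.5, 227.0, 368.6, 260.9]
scene 0.6 [405.5, 314.1, 495.8, 449.7]
```

View pics/top0.png

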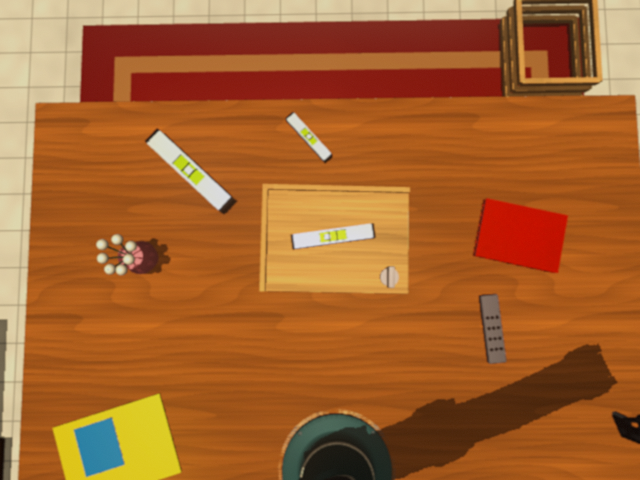

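View pics/scene0.png

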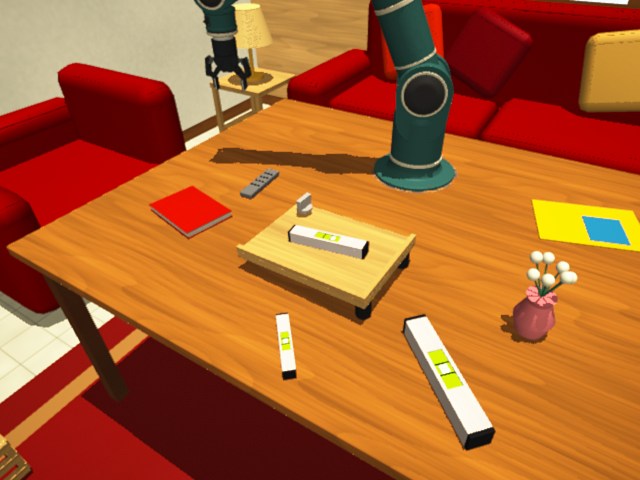

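The stand is at the centre. The right level lies on its board at about (333,237) in the top view, the knob is at (389,276) and the raised corner at (267,190). The look-alikes lie on the table. I'll turn the tool to suit, then go above the level.

```bash
cat >> h.py <<'E'
def tgt(p,yaw):
    """turn (units about tool z) then shift (units, tool axes after turn) to put TCP at p, tool y at yaw deg"""
    s=sense(); M=Ro.from_rotvec(s['eef_rot']).as_matrix(); y0=np.degrees(np.arctan2(M[1,1],M[0,1]))
    d=(yaw-y0+180)%360-180; M2=M@Ro.from_rotvec([0,0,-np.radians(d)]).as_matrix()
    print('t',round(s['clock'],2),'pos',np.round(s['tool_pos'],4),'yaw',round(y0,2),'tilt',np.round(M[:,2],4),'turnunits',round(-d/4,2),'shiftunits',np.round(M2.T@(np.array(p)-s['tool_pos'])/.04,3),'F',np.round(s['wrist_force'],1),'w',round(s['grip_width'],4),'j7',round(s['joint_pos'][6],2))
E
python3 -m creep '0 0 0 0 0 -.97;0 0 0 0 0 -.97;0 0 0 0 0 -.97;0 0 0 0 0 -.97;0 0 0 0 0 -.97;0 0 0 0 0 -.97;0 0 0 0 0 -.97;0 0 0 0 0 -.97;0 0 0 0 0 -.97;0 0 0 0 0 -.97;0 0 0 0 0 -.97;0 0 0 0 0 -.97;0 0 0 0 0 -.97;0 0 0 0 0 -.97;0 0 0 0 0 -.97;0 0 0 0 0 -.97;0 0 0 0 0 -.97;0 0 0 0 0 -.97;0 0 0 0 0 -.97;0 0 0 0 0 -.97' -1
python3 -c "
from h import *
tgt([.54,.02,.33],8)
print(np.round(camera_params('wrist')['hand_eye'],3),camera_params('wrist')['fx'])"
```

```text
clock: 2.27
tool_pos: [0.2165, -0.5863, 0.2503]
eef_rot: [-2.06, -2.372, 0.0]
wrist_force: [-0.6, 0.6, 0.6]
grip_width: 0.0852
gripper_force: 0.0
t 2.27 pos [ 0.2165 -0.5863  0.2503] yaw 8.06 tilt [-1.e-04  0.e+00 -1.e+00] turnunits 0.01 shiftunits [13.884 10.118 -1.993] F [-0.6  0.6  0.6] w 0.0852 j7 1.21
[[ 0.001 -0.955 -0.296  0.076]
 [ 1.     0.001 -0.     0.001]
 [ 0.    -0.296  0.955 -0.124]
 [ 0.     0.     0.     1.   ]] 337.03526029275486
```

```bash
python3 -m creep '.77 .56 -.11 0 0 0;.77 .56 -.11 0 0 0;.77 .56 -.11 0 0 0;.77 .56 -.11 0 0 0;.77 .56 -.11 0 0 0;.77 .56 -.11 0 0 0;.77 .56 -.11 0 0 0;.77 .56 -.11 0 0 0;.77 .56 -.11 0 0 0;.77 .56 -.11 0 0 0;.77 .56 -.11 0 0 0;.77 .56 -.11 0 0 0;.77 .56 -.11 0 0 0;.77 .56 -.11 0 0 0;.77 .56 -.11 0 0 0;.77 .56 -.11 0 0 0;.77 .56 -.11 0 0 0;.77 .56 -.11 0 0 0;0 0 0 0 0 0;0 0 0 0 0 0'
python3 - <<'E'
from h import *
tgt([.54,.02,.33],8)
c=cam('wrist');im,d=get_image('wrist');cv2.imwrite('pics/w1.png',im);np.save('w1.npy',d)
import pickle;pickle.dump(c,open('c1.pkl','wb'))
for t,z in(('level',None),('shelf_corner',None),('foot_grip',None),('bubble',None)):
    for r in mark_of('wrist',t)[:2]:
        u=r['uv'];print(t,round(r['conf'],2),np.round(u,1),np.round(wp(c,u,d[int(u[1]),int(u[0])]),3) if 0<=u[1]<480 and 0<=u[0]<640 else '')
for r in outline_of('wrist','level')[:1]:
    m=r['mask'];v,u=np.nonzero(m);P=np.array([wp(c,(a,b),d[b,a]) for a,b in zip(u,v)])
    T=P[(P[:,2]>np.median(P[:,2])-.006)];q=cv2.minAreaRect((T[:,:2]*1000).astype(np.float32));print('level',r['conf'],q,np.median(T[:,2]))
    A=np.c_[T[:,:2],np.ones(len(T))];print('plane',np.linalg.lstsq(A,T[:,2],rcond=None)[0])
E
```

```text
clock: 3.93
tool_pos: [0.5404, 0.0203, 0.3294]
eef_rot: [-2.059, -2.372, -0.001]
wrist_force: [-0.7, -0.5, -0.7]
grip_width: 0.0851
gripper_force: 0.0
t 3.93 pos [0.5404 0.0203 0.3294] yaw 8.08 tilt [-1.0e-04  1.1e-03 -1.0e+00] turnunits 0.02 shiftunits [-0.005 -0.011 -0.014] F [-0.7 -0.5 -0.7] w 0.0851 j7 -0.12
level 0.95 [342.9 228.5] [0.574 0.008 0.093]
level 0.6 [539.8 197.8] [0.827 0.067 0.021]
shelf_corner 0.71 [475.5  97. ] [0.691 0.162 0.071]
foot_grip 0.62 [241.1 331.1] [ 0.476 -0.125  0.112]Traceback (most recent call last):
  File "<stdin>", line 6, in <module>
ValueError: it knows: book, foot_grip, level, remote, shelf, shelf_corner, vase
```

View pics/w1.png

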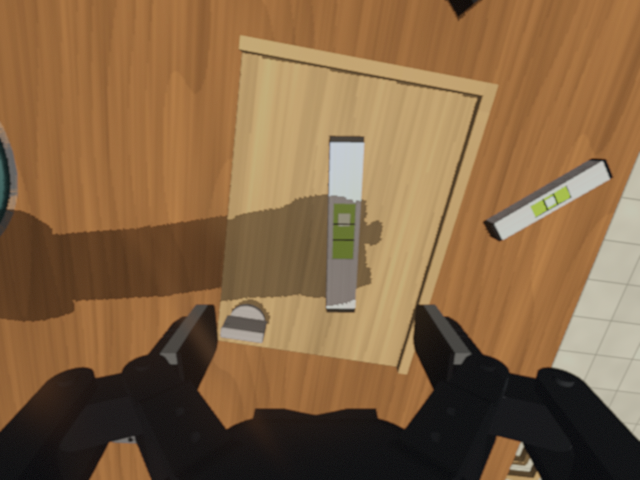

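The level runs vertically at column 345, rows 137-310. The strips' inner corner is near (478,98) and the knob near (244,323). The bubble, near row 220, is off towards the +y strip (up in this picture).

Run:
```python
from h import *
import pickle
c=pickle.load(open('c1.pkl','rb'));d=np.load('w1.npy')
B=[wp(c,(a,b),d[b,a]) for a in range(260,420,10) for b in range(90,340,10) if not 320<a<375 and not(a<300 and b>290)]
B=np.array(B);B=B[abs(B[:,2]-.07)<.012];co=np.linalg.lstsq(np.c_[B[:,:2],np.ones(len(B))],B[:,2],rcond=None)[0];print('board plane',co,len(B))
f=lambda uv:onz(c,uv,.07)
a,b,e=[f(q) for q in((246,54),(478,98),(402,370))]
print('corner',b,'yaw from +y strip',np.degrees(np.arctan2(*(b-a)[1::-1])),'from +x strip',np.degrees(np.arctan2(*(b-e)[1::-1]))-90)
m=outline_of('wrist','level')[0]['mask'];v,u=np.nonzero(m);P=np.array([wp(c,q,d[q[1],q[0]]) for q in zip(u,v)])
T=P[abs(P[:,2]-np.percentile(P[:,2],70))<.008]
q=cv2.minAreaRect((T[:,:2]*1000).astype(np.float32));print(q)
A=np.c_[T[:,:2],np.ones(len(T))];print('top plane',np.linalg.lstsq(A,T[:,2],rcond=None)[0],np.median(T[:,2]))
im=cv2.imread('pics/w1.png');cv2.imwrite('pics/c1.png',cv2.resize(im[190:275,310:385],None,fx=7,fy=7,interpolation=2))
```

```text
board plane [0.00153577 0.03388274 0.06425239] 258
corner [0.69418085 0.16185212 0.07      ] yaw from +y strip -1.5770009746957983 from +x strip -0.9877522663872469
((575.556884765625, 4.46832275390625), (34.332252502441406, 201.62115478515625), 7.692379951477051)
top plane [0.00458568 0.03563612 0.09205308] 0.09493293667353915
```

View pics/c1.png

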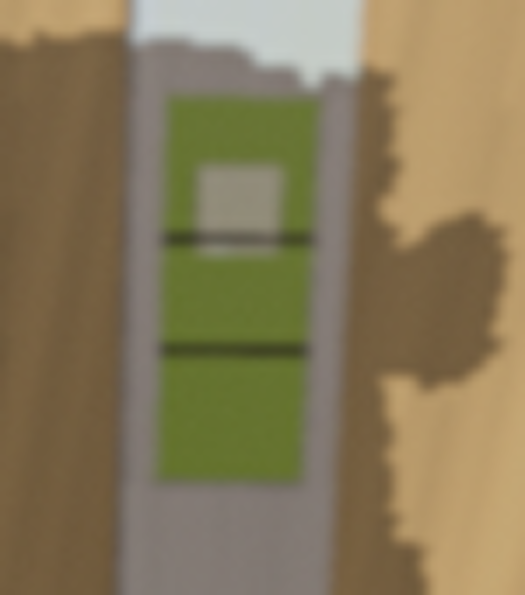

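Bubble offset is about 14.2 mm towards +y, so about +2.37 rad of knob. Next I'll grasp the level, with the tips kept above the strip height.

```bash
python3 -m creep '-.064 .1 .71 0 0 0;-.064 .1 .71 0 0 0;-.064 .1 .71 0 0 0;-.064 .1 .71 0 0 0;-.064 .1 .71 0 0 0.02;-.064 .1 .71 0 0 0.02;-.064 .1 .71 0 0 0.03;-.064 .1 .71 0 0 0.03;0 0 0 0 0 0;0 0 0 0 0 0;0 0 0 0 0 0'
python3 -m creep '0 0 0 0 0 0;0 0 0 0 0 0;0 0 0 0 0 0;0 0 0 0 0 0;0 0 0 0 0 0;0 0 0 0 0 0;0 0 0 0 0 0;0 0 0 0 0 0;0 0 0 0 0 0;0 0 0 0 0 0' 1 25
python3 -c "
from h import *
tgt([.6747,.0624,.1045],-1.3)"
```

```text
clock: 5.1
tool_pos: [0.5749, 0.0021, 0.1039]
eef_rot: [2.072, 2.36, 0.001]
wrist_force: [-0.0, -0.0, 0.7]
grip_width: 0.085
gripper_force: 0.0
clock: 5.93
tool_pos: [0.5747, 0.0021, 0.103]
eef_rot: [2.072, 2.361, 0.0]
wrist_force: [-4.0, -1.2, 9.4]
grip_width: 0.0333
gripper_force: 27.7
t 5.93 pos [0.5747 0.0021 0.103 ] yaw 7.47 tilt [ 6.e-04 -4.e-04 -1.e+00] turnunits 2.19 shiftunits [ 1.563  2.465 -0.036] F [-4.  -1.2  9.4] w 0.0333 j7 -0.28
```

```bash
python3 -m creep '0 0 -.02 0 0 .73;0 0 0 0 0 .73;0 0 0 0 0 .73;.178 .3 -.006 0 0 0;.178 .3 -.006 0 0 0;.178 .3 -.006 0 0 0;.178 .3 -.006 0 0 0;.178 .3 -.006 0 0 0;.178 .3 -.006 0 0 0;.178 .3 -.006 0 0 0;.178 .3 -.006 0 0 0;0 0 0 0 0 0;0 0 0 0 0 0'
python3 - <<'E'
from h import *
tgt([.6747,.060,.1045],-1.3)
c=cam('wrist');im,d=get_image('wrist');cv2.imwrite('pics/w2.png',im)
E
```

```text
clock: 7.02
tool_pos: [0.6719, 0.0577, 0.1051]
eef_rot: [-2.245, -2.196, -0.0]
wrist_force: [0.4, 2.2, 0.9]
grip_width: 0.0332
gripper_force: 27.2
t 7.02 pos [0.6719 0.0577 0.1051] yaw -1.26 tilt [-4.e-04  6.e-04 -1.e+00] turnunits 0.01 shiftunits [0.059 0.07  0.014] F [0.4 2.2 0.9] w 0.0332 j7 -0.46
```

View pics/w2.png

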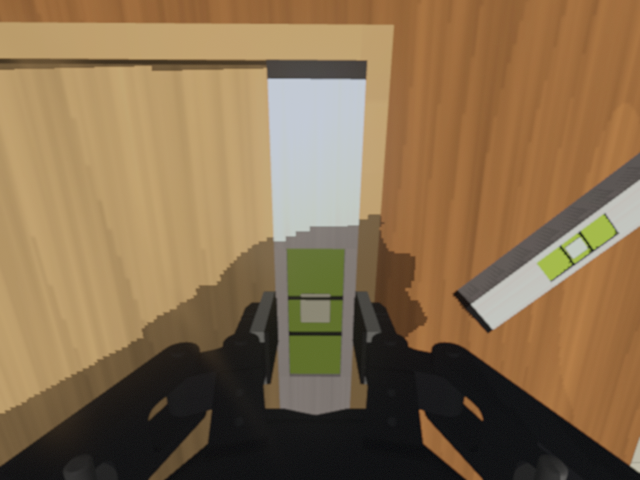

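The gripped level is a few mm short of both strips: its end is at row 60 and its right side at column 365. I'll creep it in.

```bash
python3 -m creep '.03 .0 .01 0 0 0;.03 0 .01 0 0 0;.02 0 0.01 0 0 0;0 0 0 0 0 0;0 0 0 0 0 0'; python3 -m creep '0 .03 0 0 0 0;0 .03 0 0 0 0;0 .03 0 0 0 0;0 0 0 0 0 0;0 0 0 0 0 0'
```

```text
clock: 7.48
tool_pos: [0.672, 0.0579, 0.1049]
eef_rot: [2.247, 2.193, -0.003]
wrist_force: [-6.9, -10.8, 16.6]
grip_width: 0.0333
gripper_force: 28.9
clock: 7.9
tool_pos: [0.6725, 0.0582, 0.1043]
eef_rot: [-2.246, -2.194, 0.012]
wrist_force: [-32.8, -11.3, 31.2]
grip_width: 0.0332
gripper_force: 30.8
```

```bash
python3 -m creep '-.04 -.06 -.03 0 0 0;0 0 0 0 0 0' ; python3 -m creep '0 0 0 0 0 0;0 0 0 0 0 0;0 0 0 0 0 0;0 0 0 0 0 0;0 0 -.5 0 0 0;0 0 -.8 0 0 0;-.4 0 -.9 0 0 0;-.5 0 -.9 0 0 0;-.5 0 -.9 0 0 0;-.5 0 -.7 0 0 0;0 0 0 0 0 0;0 0 0 0 0 0;0 0 0 0 0 0' -1
python3 - <<'E'
from h import *
tgt([.6747,.0624,.2],-1.3)
c=cam('wrist');im,d=get_image('wrist');cv2.imwrite('pics/w3.png',im);np.save('w3.npy',d)
import pickle;pickle.dump(c,open('c3.pkl','wb'))
r=mark_of('wrist','foot_grip');
for q in r[:2]:
    u=q['uv'];print(q['conf'],u,wp(c,u,d[int(u[1]),int(u[0])]))
E
```

```text
clock: 8.07
tool_pos: [0.6719, 0.0578, 0.105]
eef_rot: [-2.246, -2.195, 0.003]
wrist_force: [-7.1, -2.5, 2.4]
grip_width: 0.0332
gripper_force: 27.7
clock: 9.15
tool_pos: [0.671, -0.017, 0.2923]
eef_rot: [-2.245, -2.196, 0.001]
wrist_force: [-0.4, 0.3, -0.7]
grip_width: 0.0855
gripper_force: 0.0
t 9.15 pos [ 0.671  -0.017   0.2923] yaw -1.27 tilt [-7.e-04  2.e-04 -1.e+00] turnunits 0.01 shiftunits [1.987 0.049 2.307] F [-0.4  0.3 -0.7] w 0.0855 j7 -0.26
0.56 [133.5, 332.4] [ 0.48258701 -0.12590048  0.11211456]
```

View pics/w3.png

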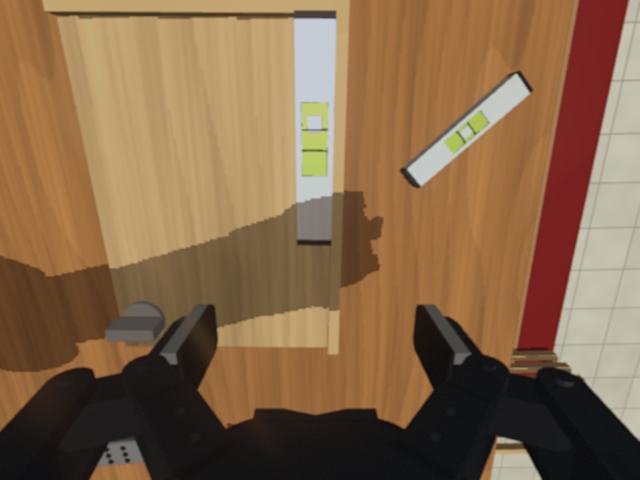

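Level is in the corner, looking flush at this resolution. I'll firm it with light nudges using closed fingers, first on the end (+y).

```bash
python3 -m creep '-.6 -.05 .4 0 0 0;-.55 -.05 .6 0 0 0;0 0 .7 0 0 0;0 0 .7 0 0 0;0 0 .7 0 0 0;0 0 .7 0 0 0;0 0 .7 0 0 0;0 0 .5 0 0 0;0 0 0 0 0 0;0 0 0 0 0 0;0 0 0 0 0 0' 1 30
python3 -m creep '.08 0 0 0 0 0;.08 0 0 0 0 0;.08 0 0 0 0 0;.06 0 0 0 0 0;0 0 0 0 0 0'
```

```text
clock: 10.17
tool_pos: [0.6668, -0.0627, 0.094]
eef_rot: [2.245, 2.197, 0.001]
wrist_force: [-0.2, 0.7, -0.3]
grip_width: 0.0003
gripper_force: 0.0
clock: 10.58
tool_pos: [0.6667, -0.0506, 0.0935]
eef_rot: [2.245, 2.197, 0.001]
wrist_force: [0.1, -1.0, -0.3]
grip_width: -0.0
gripper_force: 0.0
```

```bash
python3 -m creep '.04 0 0 0 0 0;.04 0 0 0 0 0;0 0 0 0 0 0;0 0 0 0 0 0'; python3 -m creep '.03 0 0 0 0 0;.02 0 0 0 0 0;0 0 0 0 0 0;0 0 0 0 0 0'
```

```text
clock: 10.92
tool_pos: [0.6666, -0.0482, 0.093]
eef_rot: [2.246, 2.196, -0.0]
wrist_force: [0.6, -0.5, 0.6]
grip_width: 0.0003
gripper_force: 0.8
clock: 11.25
tool_pos: [0.6667, -0.048, 0.093]
eef_rot: [2.247, 2.194, -0.002]
wrist_force: [-0.2, -9.1, 2.4]
grip_width: -0.0002
gripper_force: 4.6
```

```bash
python3 -m creep '-.2 0 -.05 0 0 0;0 -.4 0 0 0 0;0 -.75 0 0 0 0;.7 0 -.04 0 0 0;.8 0 -.02 0 0 0;.8 0 0 0 0 0;.6 0 0 0 0 0;0 .2 0 0 0 0;0 .15 0 0 0 0;0 0 0 0 0 0;0 0 0 0 0 0'
python3 -m creep '0 .1 0 0 0 0;0 .08 0 0 0 0;0 0 0 0 0 0;0 0 0 0 0 0'
```

```text
clock: 12.17
tool_pos: [0.6372, 0.0612, 0.0971]
eef_rot: [-2.248, -2.194, 0.001]
wrist_force: [0.2, 0.7, -0.1]
grip_width: -0.0002
gripper_force: 0.0
clock: 12.5
tool_pos: [0.6419, 0.0614, 0.0968]
eef_rot: [-2.245, -2.193, 0.008]
wrist_force: [-20.9, -2.3, 11.2]
grip_width: -0.0002
gripper_force: 10.3
```

Both sides are firm against the strips. Next the knob: lift off, move above it and turn the tool so the jaws close across the bar, leaving room for 136° of turning.

```bash
python3 -m creep '0 -.4 0 0 0 0;0 0 -.9 0 0 0;0 0 -.9 0 0 0;0 0 -.9 0 0 0;-.68 -.51 -.2 0 0 0;-.68 -.51 -.2 0 0 0;-.68 -.51 -.2 0 0 0;-.68 -.51 -.2 0 0 0;-.68 -.51 -.2 0 0 0;-.68 -.51 -.2 0 0 0;-.68 -.51 -.2 0 0 0' -1
python3 -m creep '0 0 0 0 0 -1;0 0 0 0 0 -1;0 0 0 0 0 -1;0 0 0 0 0 -1;0 0 0 0 0 -1;0 0 0 0 0 -1;0 0 0 0 0 -1;0 0 0 0 0 -1;0 0 0 0 0 -1;0 0 0 0 0 -1;0 0 0 0 0 -1;0 0 0 0 0 -1;0 0 0 0 0 -1;0 0 0 0 0 -1;0 0 0 0 0 -1;0 0 0 0 0 -1;0 0 0 0 0 -1;0 0 0 0 0 -1;0 0 0 0 0 -1;0 0 0 0 0 -1'
python3 -m creep '0 0 0 0 0 -.9;0 0 0 0 0 -.9;0 0 0 0 0 -.7;0 0 0 0 0 0;0 0 0 0 0 0'
python3 - <<'E'
from h import *
tgt([.480,-.128,.117],88.7)
c=cam('wrist');im,d=get_image('wrist');cv2.imwrite('pics/w4.png',im);np.save('w4.npy',d)
import pickle;pickle.dump(c,open('c4.pkl','wb'))
for q in mark_of('wrist','foot_grip')[:2]:
    u=q['uv'];print(q['conf'],u,wp(c,u,d[int(u[1]),int(u[0])]))
v,u=np.mgrid[0:480,0:640];K,R,t=c
P=(np.stack([(u-K[0,2])/K[0,0]*d,(v-K[1,2])/K[1,1]*d,d],-1)-t)@R
m=(P[...,2]>.1)&(P[...,2]<.135)&(abs(P[...,0]-.48)<.05)&(abs(P[...,1]+.128)<.05)&(d>0)
T=P[m];print(len(T),np.percentile(T[:,2],[5,50,95]));T=T[T[:,2]>np.percentile(T[:,2],95)-.004]
print(cv2.minAreaRect((T[:,:2]*1000).astype(np.float32)))
E
```

```text
clock: 13.42
tool_pos: [0.4799, -0.126, 0.2619]
eef_rot: [2.247, 2.195, 0.0]
wrist_force: [1.2, -0.6, -0.1]
grip_width: 0.0852
gripper_force: 0.0
clock: 15.08
tool_pos: [0.4811, -0.1249, 0.2615]
eef_rot: [0.305, 3.127, -0.0]
wrist_force: [-0.2, -0.2, 0.4]
grip_width: 0.0856
gripper_force: 0.0
clock: 15.5
tool_pos: [0.4811, -0.1249, 0.2614]
eef_rot: [-0.039, -3.141, -0.0]
wrist_force: [0.1, -1.0, 0.1]
grip_width: 0.0853
gripper_force: 0.0
t 15.5 pos [ 0.4811 -0.1249  0.2614] yaw 88.57 tilt [-0.  0. -1.] turnunits -0.03 shiftunits [ 0.026 -0.079  3.611] F [ 0.1 -1.   0.1] w 0.0853 j7 1.53
993 [0.10540442 0.11125307 0.11244636]
((476.36041259765625, -130.1271209716797), (13.292275428771973, 49.78413772583008), 88.65019989013672)
```

View pics/w4.png

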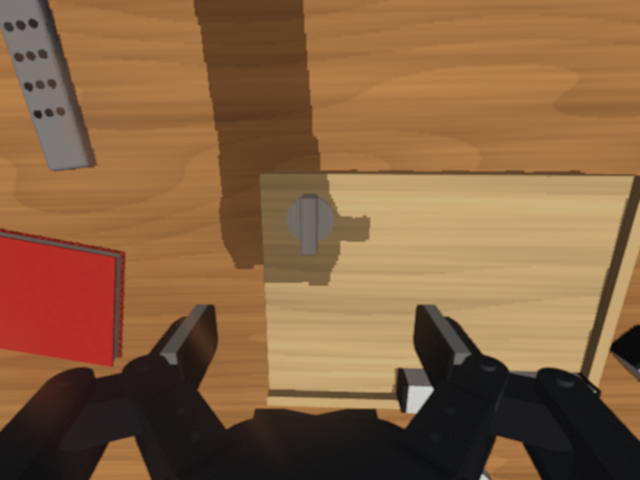

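The bar knob shows at (309,223), axis-aligned with the stand, at (0.476, -0.130) with its top at 0.112. Now grasp it.

```bash
python3 -m creep '.02 -.022 .64 0 0 0;.02 -.022 .64 0 0 0;.02 -.022 .64 0 0 0;.02 -.022 .64 0 0 0;.02 -.022 .64 0 0 0;.02 -.022 .64 0 0 0;0 0 0 0 0 0;0 0 0 0 0 0'
python3 -m creep '0 0 0 0 0 0;0 0 0 0 0 0;0 0 0 0 0 0;0 0 0 0 0 0;0 0 0 0 0 0;0 0 0 0 0 0;0 0 0 0 0 0;0 0 0 0 0 0;0 0 0 0 0 0;0 0 0 0 0 0;0 0 0 0 0 0' 1 50
```

```text
clock: 16.27
tool_pos: [0.476, -0.1292, 0.1076]
eef_rot: [-0.036, -3.14, -0.002]
wrist_force: [0.1, -0.3, 1.0]
grip_width: 0.0856
gripper_force: 0.0
clock: 17.18
tool_pos: [0.4765, -0.1301, 0.1083]
eef_rot: [0.036, 3.141, -0.001]
wrist_force: [-2.9, -3.2, 12.1]
grip_width: 0.0133
gripper_force: 51.4
```

```bash
python3 -m creep '0 0 0 0 0 .9;0 0 0 0 0 .9;0 0 0 0 0 .9;0 0 0 0 0 .9;0 0 0 0 0 .9;0 0 0 0 0 .9;0 0 0 0 0 .9;0 0 0 0 0 .9;0 0 0 0 0 .9;0 0 0 0 0 .9;0 0 0 0 0 .9;0 0 0 0 0 .9;0 0 0 0 0 .9;0 0 0 0 0 .9;0 0 0 0 0 .9;0 0 0 0 0 .9;0 0 0 0 0 .9;0 0 0 0 0 .9;0 0 0 0 0 .9;0 0 0 0 0 .9'
python3 -m creep '0 0 0 0 0 .9;0 0 0 0 0 .9;0 0 0 0 0 .9;0 0 0 0 0 .9;0 0 0 0 0 .9;0 0 0 0 0 .9;0 0 0 0 0 .9;0 0 0 0 0 .9;0 0 0 0 0 .9;0 0 0 0 0 .9;0 0 0 0 0 .9;0 0 0 0 0 .9;0 0 0 0 0 .9;0 0 0 0 0 .9;0 0 0 0 0 .9;0 0 0 0 0 .9;0 0 0 0 0 0;0 0 0 0 0 0;0 0 0 0 0 0'
python3 -m creep '0 0 0 0 0 0;0 0 0 0 0 0;0 0 0 0 0 0;0 0 0 0 0 0;0 0 0 0 0 0;0 0 0 0 0 0;0 0 0 0 0 0;0 0 0 0 0 0'
python3 - <<'E'
from h import *
tgt([.4765,-.1301,.108],-47)
im,d=get_image('top');im2,_=get_image('scene');im3,_=get_image('wrist')
c=cam('top');u=px(c,[.675,.062,.1]).astype(int);k=px(cam('scene'),[.675,.062,.1]).astype(int);print(u,k)
a=cv2.resize(im[u[1]-25:u[1]+25,u[0]-40:u[0]+40],(480,300),interpolation=2)
b=cv2.resize(im2[k[1]-25:k[1]+25,k[0]-40:k[0]+40],(480,300),interpolation=2)
w=cv2.resize(im3,(320,240))
o=np.zeros((600,800,3),np.uint8);o[:300,:480]=a;o[300:,:480]=b;o[:240,480:]=w;cv2.imwrite('pics/m5.png',o)
E
```

```text
clock: 18.85
tool_pos: [0.4759, -0.1309, 0.1083]
eef_rot: [1.88, 2.516, -0.003]
wrist_force: [-7.3, -8.6, 12.8]
grip_width: 0.0131
gripper_force: 50.4
clock: 20.43
tool_pos: [0.475, -0.1307, 0.1082]
eef_rot: [-2.858, -1.303, 0.004]
wrist_force: [-12.4, -6.9, 18.7]
grip_width: 0.013
gripper_force: 51.4
clock: 21.1
tool_pos: [0.4751, -0.1307, 0.1082]
eef_rot: [-2.858, -1.303, 0.004]
wrist_force: [-11.4, -7.4, 18.2]
grip_width: 0.0129
gripper_force: 51.4
t 21.1 pos [ 0.4751 -0.1307  0.1082] yaw -40.98 tilt [-2.4e-03 -9.0e-04 -1.0e+00] turnunits 1.51 shiftunits [0.036 0.014 0.004] F [-11.4  -7.4  18.2] w 0.0129 j7 -0.62
[308 193] [324 266]
```

View pics/m5.png

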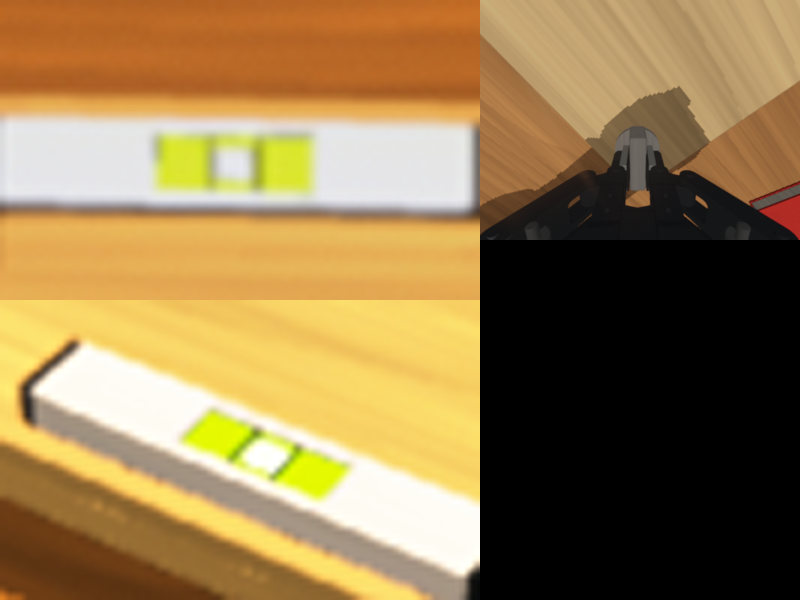

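Bubble is very nearly centred between the lines (top crop: lines at 209 and 260, bubble at about 215-254). I'll measure it at sub-pixel level before letting go.

```bash
cat > bub.py <<'E'
from h import *
def bubble(n,ctr,yaw=-1.3):
    """rectify the vial 80x40 mm about ctr (top face), 10 px/mm; report bubble vs lines in mm along +y"""
    c=cam(n);im,_=get_image(n);th=np.radians(yaw);ex=np.array([np.cos(th),np.sin(th),0]);ey=np.array([-np.sin(th),np.cos(th),0])
    q=[(-40,-20),(40,-20),(40,20),(-40,20)]
    src=np.float32([px(c,np.array(ctr)+(a*ey+b*ex)/1000) for a,b in q]);dst=np.float32([((a+40)*10,(b+20)*10) for a,b in q])
    r=cv2.warpPerspective(im,cv2.getPerspectiveTransform(src,dst),(800,400),flags=cv2.INTER_CUBIC)
    return r
E
python3 - <<'E'
from bub import *
for i,n in enumerate(('top','scene')):
    r=bubble(n,[.675,.062,.1]);cv2.imwrite(f'pics/b_{n}.png',r)
    hsv=cv2.cvtColor(r,cv2.COLOR_BGR2HSV);s=hsv[...,1]
    g=(s>120).astype(np.uint8);x,y,w,h,_=cv2.connectedComponentsWithStats(g)[2][1:][np.argmax(cv2.connectedComponentsWithStats(g)[2][1:,4])]
    print(n,'green box',x,y,w,h)
    S=s.astype(float)
    rows=slice(160,250);p=r[rows,:,0].astype(float).mean(0);print('blue',[int(v) for v in p[60:740:10]])
    p=r[rows,:,1].astype(float).mean(0);print('green',[int(v) for v in p[60:740:10]])
E
```

```text
top green box 143 74 605 210
blue [231, 232, 232, 232, 225, 211, 193, 160, 132, 98, 74, 58, 46, 45, 44, 45, 47, 47, 47, 47, 48, 48, 48, 47, 45, 44, 43, 39, 47, 64, 88, 124, 152, 183, 200, 209, 215, 214, 214, 215, 214, 214, 211, 204, 196, 176, 156, 130, 100, 78, 57, 50, 46, 44, 46, 47, 47, 48, 47, 47, 47, 47, 46, 44, 44, 40, 44, 62]
green [229, 229, 229, 229, 229, 229, 229, 229, 229, 230, 230, 230, 230, 230, 230, 230, 230, 230, 230, 230, 230, 230, 232, 232, 230, 226, 213, 197, 183, 174, 175, 184, 198, 213, 222, 227, 230, 229, 228, 229, 229, 230, 229, 224, 218, 206, 193, 185, 185, 194, 206, 217, 227, 230, 230, 230, 230, 229, 229, 229, 229, 230, 230, 230, 230, 228, 224, 216]
scene green box 134 49 622 218
blue [244, 244, 245, 245, 242, 230, 200, 152, 95, 45, 14, 6, 7, 7, 8, 7, 5, 4, 6, 8, 12, 15, 15, 13, 10, 9, 10, 10, 17, 34, 59, 95, 137, 176, 201, 214, 224, 231, 234, 232, 224, 215, 213, 219, 225, 221, 191, 135, 70, 21, 5, 6, 8, 7, 4, 4, 5, 8, 10, 9, 7, 5, 5, 5, 5, 5, 5, 20]
green [251, 251, 251, 250, 247, 240, 230, 225, 227, 235, 244, 249, 249, 249, 249, 248, 248, 248, 248, 248, 249, 249, 249, 249, 249, 248, 243, 226, 200, 183, 194, 223, 245, 251, 251, 251, 251, 252, 253, 254, 253, 253, 252, 252, 253, 249, 228, 195, 182, 203, 232, 247, 251, 251, 249, 249, 249, 249, 248, 248, 248, 248, 248, 248, 248, 248, 248, 247]
```

About 0.7 mm still towards +y, so about 7° more.

```bash
python3 -m creep '0 0 0 0 0 .9;0 0 0 0 0 .9;0 0 0 0 0 0;0 0 0 0 0 0;0 0 0 0 0 0;0 0 0 0 0 0'
python3 -m creep '0 0 0 0 0 0;0 0 0 0 0 0;0 0 0 0 0 0;0 0 0 0 0 0;0 0 0 0 0 0;0 0 -.5 0 0 0;0 0 -.8 0 0 0;0 0 -.8 0 0 0;0 0 -.8 0 0 0;0 0 -.4 0 0 0;0 0 0 0 0 0' -1
python3 - <<'E'
from h import *
tgt([.6747,.000,.22],-1.3)
E
```

```text
clock: 21.85
tool_pos: [0.475, -0.1306, 0.1082]
eef_rot: [-2.934, -1.121, 0.004]
wrist_force: [-13.8, -6.2, 19.1]
grip_width: 0.0131
gripper_force: 51.6
clock: 22.77
tool_pos: [0.4778, -0.1298, 0.2434]
eef_rot: [2.931, 1.123, 0.007]
wrist_force: [0.2, 0.0, 0.7]
grip_width: 0.0852
gripper_force: 0.0
t 22.77 pos [ 0.4778 -0.1298  0.2434] yaw -48.08 tilt [ 0.0054 -0.0015 -1.    ] turnunits -11.7 shiftunits [3.357 4.844 0.608] F [0.2 0.  0.7] w 0.0852 j7 -0.68
```

```bash
python3 -m creep '0 0 0 0 0 -.975;0 0 0 0 0 -.975;0 0 0 0 0 -.975;0 0 0 0 0 -.975;0 0 0 0 0 -.975;0 0 0 0 0 -.975;0 0 0 0 0 -.975;0 0 0 0 0 -.975;0 0 0 0 0 -.975;0 0 0 0 0 -.975;0 0 0 0 0 -.975;0 0 0 0 0 -.975' 1 30
python3 -m creep '.48 .69 .05 0 0 0;.48 .69 .05 0 0 0;.48 .69 .05 0 0 0;.48 .69 .05 0 0 0;.48 .69 .05 0 0 0;.48 .69 .05 0 0 0;.48 .69 .05 0 0 0;0 0 0 0 0 0;0 0 0 0 0 0;0 0 0 0 0 0;0 0 0 0 0 0'
python3 - <<'E'
from h import *
tgt([.6747,.01,.13],-1.3)
c=cam('wrist');im,d=get_image('wrist');cv2.imwrite('pics/w6.png',im)
m=outline_of('wrist','level')[0]['mask'];v,u=np.nonzero(m);P=np.array([wp(c,q,d[q[1],q[0]]) for q in zip(u,v)])
T=P[abs(P[:,2]-np.percentile(P[:,2],70))<.008]
print(cv2.minAreaRect((T[:,:2]*1000).astype(np.float32)))
A=np.c_[T[:,:2],np.ones(len(T))];print('top plane',np.linalg.lstsq(A,T[:,2],rcond=None)[0],np.median(T[:,2]))
E
```

```text
clock: 23.77
tool_pos: [0.4761, -0.1294, 0.239]
eef_rot: [-2.242, -2.2, 0.001]
wrist_force: [1.2, -1.3, 0.1]
grip_width: 0.0001
gripper_force: 0.0
clock: 24.68
tool_pos: [0.6719, -0.0005, 0.2255]
eef_rot: [-2.247, -2.195, 0.001]
wrist_force: [-0.1, -0.1, -0.1]
grip_width: 0.0001
gripper_force: 0.0
t 24.68 pos [ 6.719e-01 -5.000e-04  2.255e-01] yaw -1.34 tilt [-6.e-04 -4.e-04 -1.e+00] turnunits -0.01 shiftunits [0.265 0.066 2.388] F [-0.1 -0.1 -0.1] w 0.0001 j7 -0.21
((840.9436645507812, 64.3956298828125), (155.46453857421875, 27.360498428344727), 41.227691650390625)
top plane [ 0.03720694 -0.04143555 -0.00540918] 0.02346949371052591
```

View pics/w6.png

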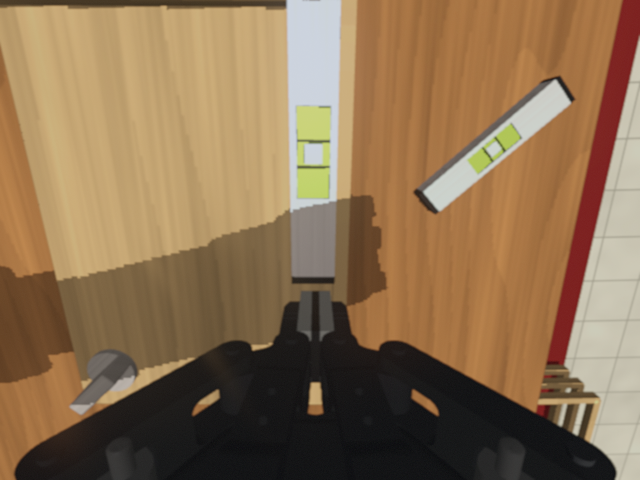

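The level is in the corner with the bubble between the lines (rows 140 and 167, bubble 143-165). Quick numeric check of centring and flushness.

Run:
```python
from bub import *
im=cv2.imread('pics/w6.png').astype(float)
print('B',[(i,int(im[i,308:320,0].mean())) for i in range(136,172)])
print('G at vial sides',[(i,int(im[i,[300,301,302,325,326,327],1].mean())) for i in range(136,172)])
for v in(20,90,220,270): print(v,'BGR',[tuple(int(k) for k in im[v,u]) for u in range(330,346,1)])
for n in('top','scene'):
    r=bubble(n,[.675,.062,.1]);R=slice(160,250)
    b=r[R,:,0].astype(float).mean(0);g=r[R,:,1].astype(float).mean(0)
    h=120;L=np.nonzero(b[300:600]>h)[0]+300
    l1=300+np.argmin(g[300:420]);l2=480+np.argmin(g[480:600]);print(n,'bubble mm',((L[0]+L[-1])/2-(l1+l2)/2)/10,l1,l2,L[0],L[-1])
```

```text
B [(136, 121), (137, 120), (138, 117), (139, 104), (140, 83), (141, 68), (142, 77), (143, 144), (144, 201), (145, 219), (146, 221), (147, 220), (148, 220), (149, 220), (150, 219), (151, 219), (152, 219), (153, 219), (154, 218), (155, 218), (156, 218), (157, 218), (158, 217), (159, 217), (160, 217), (161, 217), (162, 216), (163, 204), (164, 165), (165, 112), (166, 77), (167, 65), (168, 78), (169, 102), (170, 112), (171, 113)]
G at vial sides [(136, 211), (137, 212), (138, 206), (139, 179), (140, 131), (141, 125), (142, 174), (143, 204), (144, 211), (145, 211), (146, 210), (147, 210), (148, 210), (149, 210), (150, 210), (151, 210), (152, 210), (153, 210), (154, 210), (155, 210), (156, 210), (157, 210), (158, 210), (159, 210), (160, 210), (161, 210), (162, 210), (163, 211), (164, 206), (165, 178), (166, 124), (167, 116), (168, 169), (169, 203), (170, 211), (171, 211)]
20 BGR [(220, 211, 204), (220, 212, 204), (220, 211, 204), (220, 211, 204), (221, 211, 204), (221, 212, 204), (220, 211, 204), (221, 212, 204), (220, 210, 203), (208, 201, 198), (179, 185, 196), (140, 173, 199), (122, 169,
[... 238 characters left out ...]
32, 176, 203), (125, 174, 203), (127, 175, 203), (126, 174, 203), (127, 175, 203), (126, 175, 203)]
220 BGR [(124, 130, 139), (125, 131, 139), (124, 129, 137), (125, 130, 138), (122, 129, 138), (108, 121, 133), (87, 110, 129), (73, 104, 126), (69, 102, 125), (71, 103, 125), (71, 103, 126), (71, 103, 126), (70, 103, 126), (69, 102, 125), (70, 103, 125), (69, 102, 125)]
270 BGR [(120, 124, 133), (120, 124, 133), (120, 125, 133), (117, 123, 132), (103, 115, 129), (78, 103, 124), (66, 98, 122), (66, 99, 122), (66, 98, 121), (67, 99, 122), (67, 99, 123), (66, 99, 122), (67, 99, 122), (66, 99, 122), (67, 99, 123), (68, 99, 123)]
top bubble mm 3.0 300 531 367 524
scene bubble mm 0.5 350 539 367 532
```

Lines are at rows 140.55 and 166.6 (mid 153.6) and the bubble's centre is near 153.7, so it is centred within about 0.1 mm in the near-vertical wrist view. Next is the press, on the solid top at +50 mm.

```bash
python3 -m creep '.7 .003 .3 0 0 0;.7 .003 .4 0 0 0;.7 .003 .4 0 0 0;.71 .003 .5 0 0 0;0 0 .5 0 0 0;0 0 .35 0 0 0;0 0 0 0 0 0;0 0 0 0 0 0;0 0 0 0 0 0'
python3 -m creep '0 0 .05 0 0 0;0 0 .05 0 0 0;0 0 0 0 0 0;0 0 0 0 0 0'
```

```text
clock: 25.63
tool_pos: [0.6762, 0.1116, 0.1291]
eef_rot: [2.247, 2.194, 0.002]
wrist_force: [-0.1, 0.6, 0.6]
grip_width: -0.0004
gripper_force: 0.0
clock: 25.97
tool_pos: [0.6755, 0.1126, 0.124]
eef_rot: [2.246, 2.196, 0.0]
wrist_force: [0.5, -0.8, -0.1]
grip_width: -0.0001
gripper_force: 0.0
```

```bash
python3 -m creep '0 0 .03 0 0 0;0 0 .03 0 0 0;0 0 0 0 0 0;0 0 0 0 0 0'; python3 -m creep '0 0 .02 0 0 0;0 0 0 0 0 0;0 0 0 0 0 0'
```

```text
clock: 26.3
tool_pos: [0.6754, 0.1128, 0.1213]
eef_rot: [-2.246, -2.196, 0.0]
wrist_force: [0.3, 0.2, 0.8]
grip_width: -0.0001
gripper_force: 0.0
clock: 26.55
tool_pos: [0.6755, 0.1128, 0.1206]
eef_rot: [-2.246, -2.196, 0.0]
wrist_force: [0.6, 0.3, 0.3]
grip_width: 0.0004
gripper_force: 0.0
```

```bash
python3 -m creep '0 0 .01 0 0 0;0 0 0 0 0 0;0 0 0 0 0 0'
```

```text
clock: 26.8
tool_pos: [0.6755, 0.1128, 0.1202]
eef_rot: [-2.246, -2.196, 0.0]
wrist_force: [-0.4, 0.8, 0.1]
grip_width: -0.0001
gripper_force: 0.0
```

```bash
python3 -m creep '0 0 .02 0 0 0;0 0 0 0 0 0;0 0 0 0 0 0'; python3 -m creep '0 0 .015 0 0 0;0 0 0 0 0 0;0 0 0 0 0 0'
```

```text
clock: 27.05
tool_pos: [0.6754, 0.1128, 0.1193]
eef_rot: [-2.246, -2.196, 0.0]
wrist_force: [0.3, 0.3, -0.3]
grip_width: 0.0001
gripper_force: 0.0
clock: 27.3
tool_pos: [0.6756, 0.1128, 0.1191]
eef_rot: [2.246, 2.196, 0.0]
wrist_force: [-1.6, -1.0, 5.4]
grip_width: -0.0002
gripper_force: 2.5
```

```bash
python3 -m creep '0 0 .009 0 0 0;0 0 0 0 0 0;0 0 0 0 0 0;0 0 0 0 0 0;0 0 0 0 0 0;0 0 0 0 0 0;0 0 0 0 0 0;0 0 0 0 0 0;0 0 0 0 0 0;0 0 0 0 0 0;0 0 0 0 0 0;0 0 0 0 0 0'
python3 - <<'E'
from bub import *
print(sense()['wrist_force'])
im,_=get_image('top');im2,_=get_image('scene');im3,_=get_image('wrist')
a=cv2.resize(im[165:220,265:355],(480,293),interpolation=2)
b=cv2.resize(im2[230:310,270:400],(480,295),interpolation=2)
o=np.zeros((600,800,3),np.uint8);o[:293,:480]=a;o[300:595,:480]=b;o[:240,480:]=cv2.resize(im3,(320,240));cv2.imwrite('pics/m7.png',o)
r=bubble('scene',[.675,.062,.1]);R=slice(160,250)
b=r[R,:,0].astype(float).mean(0);g=r[R,:,1].astype(float).mean(0)
L=np.nonzero(b[300:600]>120)[0]+300;print(((L[0]+L[-1])/2-(300+np.argmin(g[300:420])+480+np.argmin(g[480:600]))/2)/10)
print(sense()['wrist_force'])
E
```

```text
clock: 28.3
tool_pos: [0.6756, 0.1128, 0.119]
eef_rot: [2.246, 2.196, 0.0]
wrist_force: [-4.0, -1.5, 9.8]
grip_width: -0.0002
gripper_force: 4.7
[-4.01283966 -1.54899689  9.84845612]
-1.2
[-3.736989   -1.34464381  9.86229013]
```

View pics/m7.png

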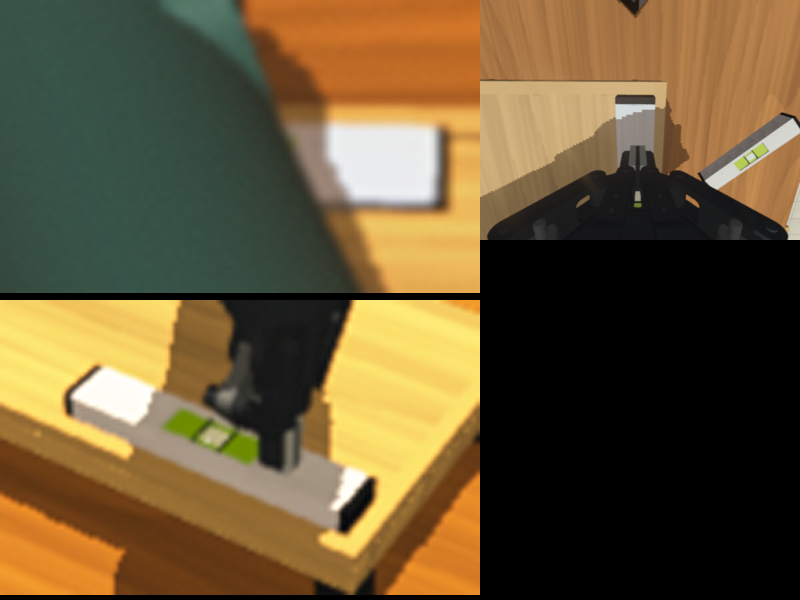

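The tool presses on the solid top with about 9.8 N, and the bubble is between its lines. In the wrist inset the end cap meets the strip. No more pictures, so I check flushness from depth.

Run:
```python
from h import *
c=cam('wrist');im,d=get_image('wrist');K,R,t=c
v,u=np.mgrid[0:480,0:640]
P=(np.stack([(u-K[0,2])/K[0,0]*d,(v-K[1,2])/K[1,1]*d,d],-1)-t)@R
cap=(P[...,2]>.094)&(P[...,2]<.106)&(P[...,0]>.65)&(P[...,0]<.70)&(P[...,1]>.135)&(P[...,1]<.18)
L=P[cap];print('level end top: y max',np.percentile(L[:,1],99),'x range',np.percentile(L[:,0],[1,99]),'z',np.median(L[:,2]))
st=(P[...,2]>.078)&(P[...,2]<.087)&(P[...,1]>.13)&(P[...,1]<.19)&(P[...,0]>.55)&(P[...,0]<.72)
S=P[st]; a=S[(S[:,0]<.65)];print('y strip: y range',np.percentile(a[:,1],[2,98]),'x mean',a[:,0].mean(),'z',np.median(a[:,2]))
b=S[(S[:,1]<.155)&(S[:,0]>.68)];print('x strip: x range',np.percentile(b[:,0],[2,98]),'y mean',b[:,1].mean())
for z in (.07,.082,.1): print(z)
# column profile down level centre line
for uu in (300,320):
    print([(vv,*np.round(P[vv,uu,1:]*1000,0).astype(int)) for vv in range(160,216,3)])
```

```text
level end top: y max 0.16726338428109722 x range [0.6587704  0.69224099] z 0.1006609581602898
y strip: y range [0.16848552 0.1811004 ] x mean 0.5997519885312264 z 0.08272133424825698
x strip: x range [0.69441393 0.70408356] y mean 0.14276391983752532
0.07
0.082
0.1
[(160, np.int64(179), np.int64(54)), (163, np.int64(179), np.int64(80)), (166, np.int64(177), np.int64(82)), (169, np.int64(176), np.int64(83)), (172, np.int64(175), np.int64(81)), (175, np.int64(173), np.int64(83)), (178, np.int64(172), np.int64(82)), (181, np.int64(171), np.int64(83)), (184, np.int64(169), np.int64(83)), (187, np.int64(168), np.int64(82)), (190, np.int64(167), np.int64(88)), (193, np.int64(167), np.int64(97)), (196, np.int64(166), np.int64(101)), (199, np.int64(165), np.int64(100)), (202, np.int64(164), np.int64(101)), (205, np.int64(163), np.int64(101)), (208, np.int64(161), np.int64(101)), (211, np.int64(160), np.int64(101)), (214, np.int64(159), np.int64(100))]
[(160, np.int64(178), np.int64(53)), (163, np.int64(179), np.int64(80)), (166, np.int64(177), np.int64(83)), (169, np.int64(176), np.int64(81)), (172, np.int64(175), np.int64(83)), (175, np.int64(173), np.int64(84)), (178, np.int64(172), np.int64(82)), (181, np.int64(171), np.int64(84)), (184, np.int64(169), np.int64(83)), (187, np.int64(168), np.int64(82)), (190, np.int64(167), np.int64(88)), (193, np.int64(167), np.int64(96)), (196, np.int64(166), np.int64(101)), (199, np.int64(165), np.int64(100)), (202, np.int64(164), np.int64(101)), (205, np.int64(162), np.int64(100)), (208, np.int64(161), np.int64(102)), (211, np.int64(160), np.int64(100)), (214, np.int64(158), np.int64(100))]
```

```bash
python3 -c "
from bench import *
print(sense()['wrist_force'],sense()['clock']);print(hand_in())"
```

```text
[-3.93114276 -0.44142393  9.21938601] 28.55
the job is handed in; nothing more can be done
None
```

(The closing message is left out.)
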